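# Clear the cured resin from the clamping rail

### The arm

A 6-joint arm with a two-finger parallel gripper is mounted at the origin on the work surface. World frame = base frame: x ahead of the robot, y to its left, z up, the work surface at z = 0. Lengths are in m, angles in rad, forces in N, time in s.
With the tool pointing down it reaches from about 0.4 to 0.925 m from the base axis. Payload 12.5 kg.
Tool frame: the origin (TCP) lies midway between the tips of the shut fingers; the grasp point (between the pads) lies 19 mm behind it; y points along the fingers, z is the direction in which the jaws open and shut, and the axes are right-handed (so a half turn about y gives the same grasp; the last joint's range is limited). The gripper opens to 95 mm and grips with 3 to 60 N. Pads are 20 mm wide; open, the fingers measure 119 mm over their backs; the gripper's body (75 mm by 180 mm) begins 59 mm behind the grasp point.
Start: joints at [-1.412, 0.491, 1.559, -0, 1.092, -0.106], TCP at [0.164, -0.603, 0.215] pointing down, gripper open.
Joint ranges: [-3.1, 3.1], [-0.84, 2.19], [0.05, 2.79], [-1.13, 4.28], [0.06, 2.93], [-2.69, 2.69]. Speed limits (rad/s): [2.22, 2.22, 2.79, 3.14, 3.14, 3.14].

### API

Orientations are given as a unit quaternion [x, y, z, w].
In Python, from station import goto, servo_line, move_j, grip, wait, inverse_kinematics, snapshot, IKError, hand_in, current_clock, current_joint_pos, current_qvel, current_joint_torque, current_position, current_eef_rot, current_ft_force, current_moment, current_finger_gap gives the robot as it stands. The module is installed in compiled form; this text tells all that it offers. Calls block until the motion is done:
- goto(position, orientation): joint-space move of the TCP to a pose.
- servo_line(position, ori=None, rate=0.15, until_force=None): straight line of the TCP; ori=None keeps the orientation; rate is the mean speed in m/s. With until_force (N) it stops when the force on the tool has changed by that much, and returns True; else False.
- move_j(angles): joint-space move.
- grip(opening, newtons=None): opening from 0.0 (shut) to 1.0 (fully open); newtons is the grip in N (None keeps the last); returns when the fingers have stopped.
- wait(seconds).
- inverse_kinematics(position, orientation): joint angles nearest the present ones, or None.
- snapshot(name): name is "side" or "top"; returns a dict with "color" (480x640x3 uint8, red, green, blue), "fov_y" (degrees; the focal length in pixels is half the picture's height over the tangent of half this angle, whatever the lens; pixels are square), "cx", "cy" (the principal point, pixels), "k1" (the pictures are not rectified: a ray, as slopes to the right and down, at radius r is drawn at 1 + k1 r^2 times it, then the intrinsics apply), "rvec" (rotation vector, rad) and "tvec" (3), from world to camera coordinates, as OpenCV has them. Camera axes: x right, y down, z forward; pixel columns grow to the right and rows downward; lengths in m; the calibration is good to about 2 mm. A picture is of the moment at which its call begins. There is no depth.
A pose or a line that the arm cannot do raises IKError and nothing moves.
- hand_in(): hands the job in, once; it reports no verdict.
Readings, each from a call of its own:
- current_clock(): time.
- current_joint_pos(): joint angles.
- current_qvel(): joint speeds.
- current_joint_torque(): joint torques, N m.
- current_position(): TCP position.
- current_eef_rot(): TCP orientation.
- current_ft_force(): force on the tool from outside, world axes, zero at the start.
- current_moment(): the same for the moment, N m.
- current_finger_gap(): opening from 0.0 (shut) to 1.0 (fully open).
Only numpy, scipy, OpenCV 4.12 (cv2) and the standard library are available. Lean on these libraries where they do the work, as an engineer would, in place of code of your own. Each camera call takes 0.05 s, during which the arm holds its last target.

### The job

A lump of cured resin is lodged in the T-slot of one of the two clamping rails, with the scraper standing in the same slot behind it. Push that scraper along the slot so that it drives the lump out of the open end into the catch tray, without the gripper or arm touching the lump. Leave the scraper standing upright in the slot and let go of it, and leave the clamp stop in the other rail where it is.

Things in the scene. Friction and masses are not known exactly. Their poses are not given: they have to be found in the camera images.
- scraper_grip (a point): T-slot scraper: upright square wooden handle 26 x 26 mm, 60 mm tall, on a steel collar 44 (along slot) x 36 x 6 mm just above the rail. Point: handle centre, half-way up. x along the slot to the open end, z up, handle faces square to them. Its T-foot is captive under the slot lips, reaches 23 mm ahead of and behind the handle axis, slides easily, about 3 mm play each side. 0.3 kg.
- scrap: Lump of dark amber cured resin in the slot ahead of the scraper: block 30 x 30 x 11 mm with a ridge 24 mm long, 13 wide, 9 high on top that shows in the slot's mouth; 20 mm high in all, its top 2 mm below the rail's top. Origin at its centre. About 30 g; slides easily when the scraper's foot pushes it.
- slot_end (a point): Open end of the lump's slot: middle of the slot floor at the rail's end. x points out of the slot over the tray, z up. Aluminium rail 240 x 60 mm, top 22 mm above this point, mouth 18 mm wide. Tray beyond the end: 90 long, 84 wide, floor 25 mm below, rim 14 below. The lump falls once the foot's front is 0 to 20 mm past the end; the scraper starts to tip out if its handle's axis passes the end.
- stop_center (a point): Bystander: squat clamp stop standing loose in the other, identical, nearly parallel rail about 136 mm to one side: aluminium block 50 (along slot) x 44 x 20 mm under a round black knob 36 mm wide; top 46 mm above its rail. Point: centre of the block. It slides easily if touched.
Things that resemble listed ones, but are neither listed nor needed, are in the scene too. Leave any blue or green look-alike of the part that bears scraper_grip alone.

How it is judged:
At the end, for the whole second after the job is handed in: The lump is at rest in the catch tray, its centre beyond the rail end and at least 4 mm below the slot floor; the scraper stands in its slot within 10 degrees of upright, its axis at most 15 mm past the open end; the clamp stop is within 20 mm of its start (x of scrap in the frame of slot_end between 0 and 0.092 m and y of scrap in the frame of slot_end between -0.045 and 0.045 m and z of scrap in the frame of slot_end below -0.004 m and linear speed of scrap below 0.03 m/s and x of scraper_grip in the frame of slot_end between -0.24 and 0.015 m and y of scraper_grip in the frame of slot_end between -0.015 and 0.015 m and angle between scraper_grip's own z axis and vertical below 0.18 rad and distance of stop_center from where it was at the start of the episode below 0.02 m); the robot touches nothing.
It fails at once if the gripper or arm touches the lump (contact force between any of the fingers, the arm and scrap above 0.5 N).
It fails at once if the clamp stop in the other rail is moved by more than 20 mm (distance of stop_center from where it was at the start of the episode above 0.02 m).
It also fails if it takes over 38 s, if anything falls off the work surface, if the arm or the gripper's body presses on something with over 40 N, if the wrist force passes 120 N, or if a joint passes its speed limit or range.

## Working session

There is one attempt and no reset: what is moved stays moved. The work goes in short steps, each a Python script; the robot and the scene stay as the last script left them, time stands still between calls to the robot, and variables do not carry over. Pictures are saved under pics/ and viewed, and the job is handed in when it is done.

```bash
mkdir -p pics; cat > h.py <<'E'
import numpy as np, cv2, pickle
def K(s):
    f=240/np.tan(np.radians(s['fov_y'])/2); return f
def ray(s,u,v):
    f=K(s); xd=np.array([(u-s['cx'])/f,(v-s['cy'])/f]); x=xd.copy()
    for _ in range(50): x=xd/(1+s['k1']*(x@x))
    R=cv2.Rodrigues(np.array(s['rvec'],float))[0]; t=np.array(s['tvec'],float).ravel()
    return -R.T@t, R.T@np.array([x[0],x[1],1])
def atz(s,u,v,z):
    c,d=ray(s,u,v); return c+d*(z-c[2])/d[2]
def proj(s,p):
    R=cv2.Rodrigues(np.array(s['rvec'],float))[0]; q=R@np.array(p)+np.array(s['tvec'],float).ravel()
    x=q[:2]/q[2]; x=x*(1+s['k1']*(x@x)); return x*K(s)+[s['cx'],s['cy']]
def tri(s1,a,s2,b):
    c1,d1=ray(s1,*a);c2,d2=ray(s2,*b)
    d1/=np.linalg.norm(d1);d2/=np.linalg.norm(d2)
    m=np.linalg.lstsq(np.c_[d1,-d2],c2-c1,rcond=None)[0]
    p,q=c1+m[0]*d1,c2+m[1]*d2; return (p+q)/2,np.linalg.norm(p-q)
def load(n): return pickle.load(open(n+'.pkl','rb'))
def save(s,n): pickle.dump(s,open(n+'.pkl','wb')); cv2.imwrite('pics/'+n+'.png',s['color'][:,:,::-1])
def crop(s,n,x0,y0,w,h,k):
    cv2.imwrite('pics/'+n+'.png',cv2.resize(s['color'][y0:y0+h,x0:x0+w,::-1],None,fx=k,fy=k,interpolation=cv2.INTER_CUBIC))
E
python3 - <<'E'
from h import *; from station import *
for n in('side','top'):
    s=snapshot(n); save(s,n+'0'); print(n,{k:v for k,v in s.items() if k!='color'}, ray(s,320,240))
E
```

```text
side {'fov_y': 42.15300157039203, 'cx': 313.77929361627594, 'cy': 238.29372978664975, 'k1': -0.15345915026721088, 'rvec': array([ 0.94567899, -2.32398645,  1.26292987]), 'tvec': array([0.34248721, 0.28221641, 0.90779678])} (array([-0.15286497,  0.68388545,  0.72799148]), array([ 0.55627943, -0.61946253, -0.55400963]))
top {'fov_y': 54.393382966209124, 'cx': 319.39756465468986, 'cy': 242.48011032073111, 'k1': 0.039049502333889534, 'rvec': array([ 2.11694441, -2.10983029,  0.20323431]), 'tvec': array([-0.03165175,  0.49343861,  0.64415993])} (array([ 0.35642189, -0.03532036,  0.7287945 ]), array([ 0.20297989,  0.00641118, -0.97917717]))
```

View pics/side0.png

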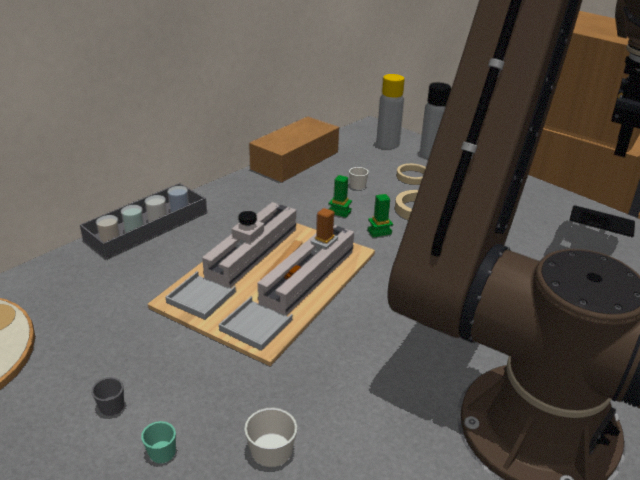

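View pics/top0.png

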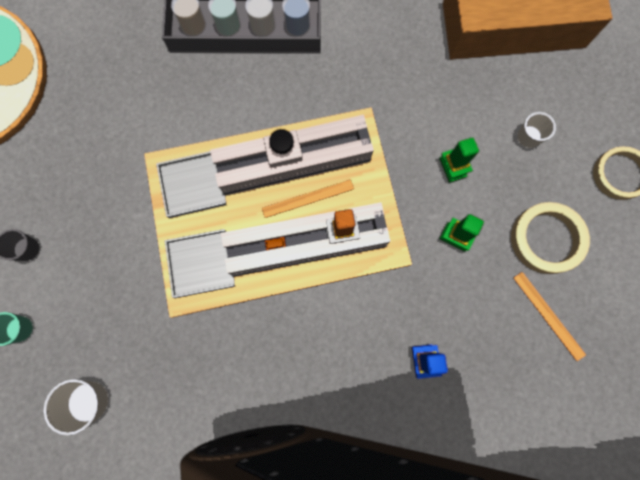

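The wooden scraper stands in the nearer rail, at about (344,222) in top and (325,225) in side. The lump shows at (275,243) in top, and the tray is to the left. The stop is in the far rail. I'll enlarge both views.

```bash
python3 - <<'E'
from h import *
t=load('top0');s=load('side0')
crop(t,'tc',210,180,200,120,4); crop(s,'sc',210,195,160,120,5)
E
```

```text
(no output)
```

View pics/tc.png

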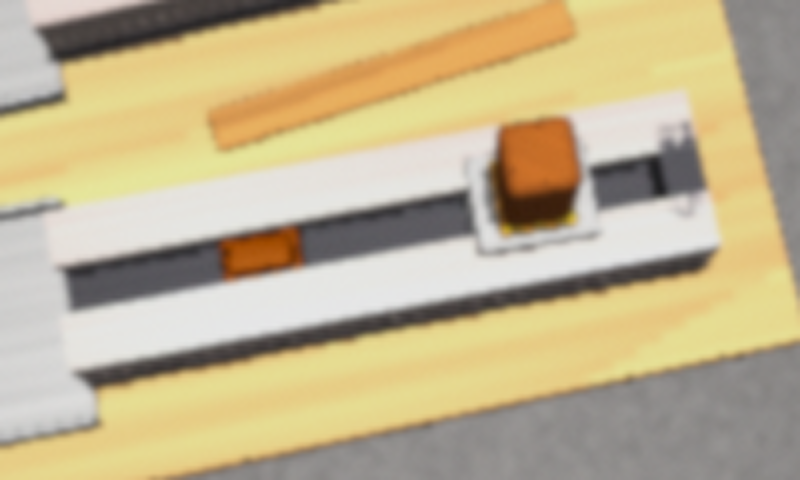

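View pics/sc.png

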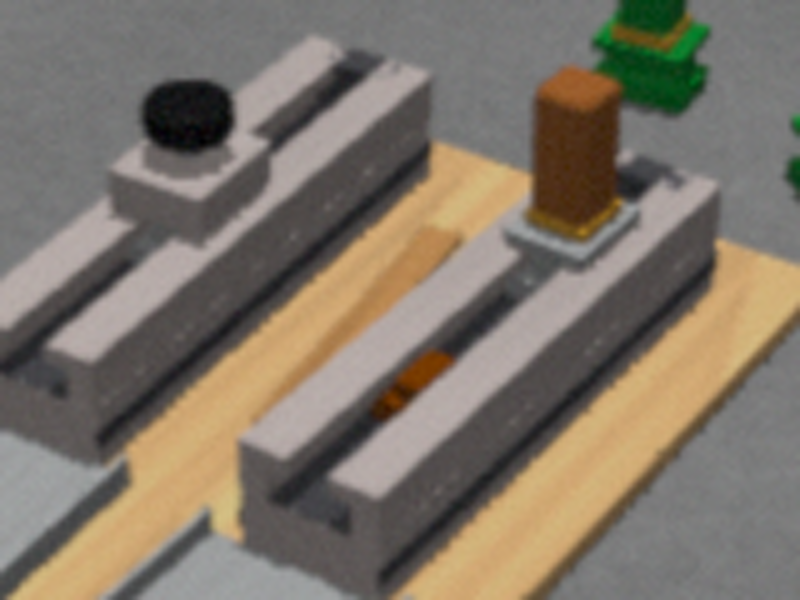

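```bash
cat >> h.py <<'E'
def T(u,v): return ((u+.5)/4-.5+210,(v+.5)/4-.5+180)
def S(u,v): return ((u+.5)/5-.5+210,(v+.5)/5-.5+195)
E
python3 - <<'E'
from h import *
t=load('top0');s=load('side0')
P={}
for n,a,b in [('open far',(48,208),(243,440)),('open near',(66,373),(378,497)),('closed near',(718,245),(718,183)),
 ('slot open far',(66,267),(280,452)),('slot open near',(68,311),(337,482)),
 ('h top far-left',(499,124),(577,68)),('h top near-left',(507,191),(536,90)),('h top near-right',(580,184),(592,108)),('h top far-right',(573,118),(621,86)),
 ('collar nl',(482,250),(575,263)),('collar nr',(597,235),(637,211)),('collar fl',(470,157),(505,226))]:
    p,e=tri(t,T(*a),s,S(*b)); P[n]=p; print(n,p.round(4),round(e,4))
d=P['closed near']-P['open near']; print(np.linalg.norm(d),np.linalg.norm(P['open far']-P['open near']))
E
```

```text
open far [0.5056 0.1123 0.0586] 0.0046
open near [0.4452 0.1032 0.0616] 0.002
closed near [ 0.4933 -0.1321  0.0606] 0.0014
slot open far [0.4867 0.1071 0.0592] 0.0032
slot open near [0.4674 0.1036 0.0566] 0.0052
h top far-left [ 0.5106 -0.0543  0.1409] 0.0156
h top near-left [ 0.5039 -0.0481  0.1321] 0.0165
h top near-right [ 0.5071 -0.0762  0.1123] 0.0067
h top far-right [ 0.5157 -0.0813  0.1204] 0.0216
collar nl [ 0.4907 -0.0459  0.0647] 0.0008
collar nr [ 0.4961 -0.0874  0.0665] 0.0004
collar fl [ 0.5242 -0.0418  0.0676] 0.0018
0.24021318134630473 0.061078863981955736
```

```bash
python3 - <<'E'
from h import *
t=load('top0');s=load('side0')
hp=[]
for n,a,b in [('fl',(499,124),(536,90)),('nl',(507,191),(592,108)),('nr',(580,184),(621,86)),('fr',(573,118),(577,68))]:
    p,e=tri(t,T(*a),s,S(*b)); hp.append(p); print(n,p.round(4),round(e,4))
print('handle top',np.mean(hp,0))
z=.060
A=lambda u,v,z=.06: atz(t,*T(u,v),z)
for n,l,r in [('far edge',(48,208),(686,92)),('near edge',(66,373),(718,245)),('mouth far',(66,267),(465,194)),('mouth near',(68,311),(475,236))]:
    a,b=A(*l),A(*r); d=a-b; print(n,a.round(4),b.round(4),np.linalg.norm(d).round(4),np.degrees(np.arctan2(d[1],d[0])).round(2))
    
l=[A(u,v,.058) for u,v in[(220,236),(225,281),(301,270),(298,227)]]; print('lump ridge',np.mean(l,0))
c=[A(u,v,.066) for u,v in[(470,157),(482,250),(597,235)]]; print('collar c',(c[0]+c[2])/2, np.linalg.norm(c[0]-c[1]),np.linalg.norm(c[1]-c[2]))
E
```

```text
fl [ 0.5199 -0.0513  0.1265] 0.0032
nl [ 0.4958 -0.0544  0.1282] 0.0052
nr [ 0.5002 -0.0778  0.1254] 0.0021
fr [ 0.5223 -0.0762  0.1248] 0.0037
handle top [ 0.50956392 -0.06492311  0.12623152]
far edge [0.5072 0.1135 0.06  ] [ 0.5519 -0.1214  0.06  ] 0.2391 100.77
near edge [0.4463 0.1042 0.06  ] [ 0.494  -0.1318  0.06  ] 0.2408 101.43
mouth far [0.4852 0.1059 0.06  ] [ 0.5129 -0.0395  0.06  ] 0.148 100.79
mouth near [0.4689 0.1045 0.06  ] [ 0.4971 -0.0432  0.06  ] 0.1503 100.81
lump ridge [0.4908323  0.03517295 0.058     ]
collar c [ 0.5108793  -0.06429091  0.066     ] 0.03495212268428655 0.042033796901619555
```

```bash
cat >> h.py <<'E'
from scipy.spatial.transform import Rotation as Ro
th=np.radians(101.0); D=np.array([np.cos(th),np.sin(th),0]); END=np.array([0.4768,0.1075,0.038]); C=np.array([0.5105,-0.0646])
ZT=0.101-0.019
def Q(sg):
    y=np.array([0,0,-1.]); z=sg*D; return Ro.from_matrix(np.c_[np.cross(y,z),y,z]).as_quat()
E
python3 - <<'E'
from h import *; from station import *
print(current_clock(), Ro.from_quat(current_eef_rot()).as_matrix().round(2).tolist())
L=np.array([-D[1],D[0],0])
print('scraper in slot frame', (np.r_[C,.038]-END)@D,(np.r_[C,.038]-END)@L)
for sg in(1,-1):
    for p in([*C,.2],[*C,ZT],[*(END-.004*D)[:2],ZT]): print(sg,np.round(inverse_kinematics(p,Q(sg)),2))
E
```

```text
0.1 [[-0.97, -0.0, 0.26], [-0.26, 0.0, -0.97], [-0.0, -1.0, -0.0]]
scraper in slot frame -0.17536830141553253 -0.000242607977882871
1 [-0.25  0.35  1.84 -0.    0.95 -2.02]
1 [-0.25  0.52  1.96 -0.    0.66 -2.02]
1 [ 0.08  0.5   2.02 -0.    0.62 -1.68]
-1 [-0.25  0.35  1.84 -0.    0.95  1.12]
-1 [-0.25  0.52  1.96 -0.    0.66  1.12]
-1 [ 0.08  0.5   2.02 -0.    0.62  1.46]
```

```bash
python3 - <<'E'
from h import *; from station import *
goto([*C,.2],Q(-1)); print(current_clock())
servo_line([*C,ZT],rate=.1,until_force=8); print(current_position(),current_ft_force())
grip(0.0,15); print(current_clock(),current_finger_gap()*95,current_ft_force().round(1) if hasattr(current_ft_force(),'round') else current_ft_force())
save(snapshot('top'),'top1'); save(snapshot('side'),'side1')
E
```

```text
2.3833
[ 0.51077319 -0.06465863  0.08248665] [-0.44275667  0.17236753 -0.29451235]
4.8 25.997381795592737 [-0.   1.2 -0.8]
```

View pics/side1.png

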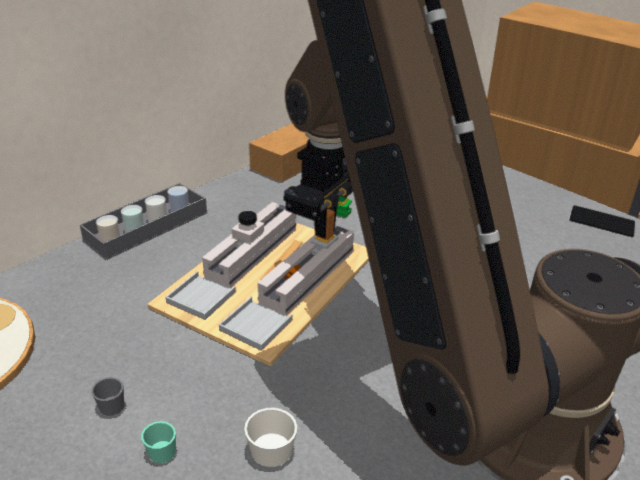

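View pics/top1.png

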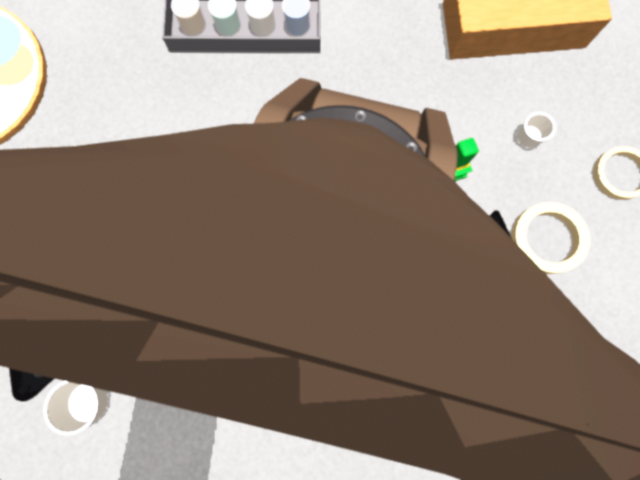

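The fingers closed on the 26 mm handle, reading 26.0 mm, and the scraper in side1 is still upright at (325,220). Next I'll push along the slot.

```bash
python3 - <<'E'
from h import *; from station import *
p=np.array(current_position()); tgt=(END-.007*D); 
r=servo_line([tgt[0],tgt[1],p[2]],rate=.05,until_force=15)
q=np.array(current_position()); L=np.array([-D[1],D[0],0])
print(r,current_clock(),q.round(4),(q-END)@D,(q-END)@L,np.round(current_ft_force(),1),current_finger_gap()*95)
s=snapshot('side');save(s,'side2');crop(s,'sc2',160,195,200,150,4)
E
```

```text
False 8.4167 [0.4782 0.1006 0.082 ] -0.007068636739835839 -1.1008223336641002e-05 [ 0.1 -0.2 -2.7] 25.510574952808543
```

View pics/sc2.png

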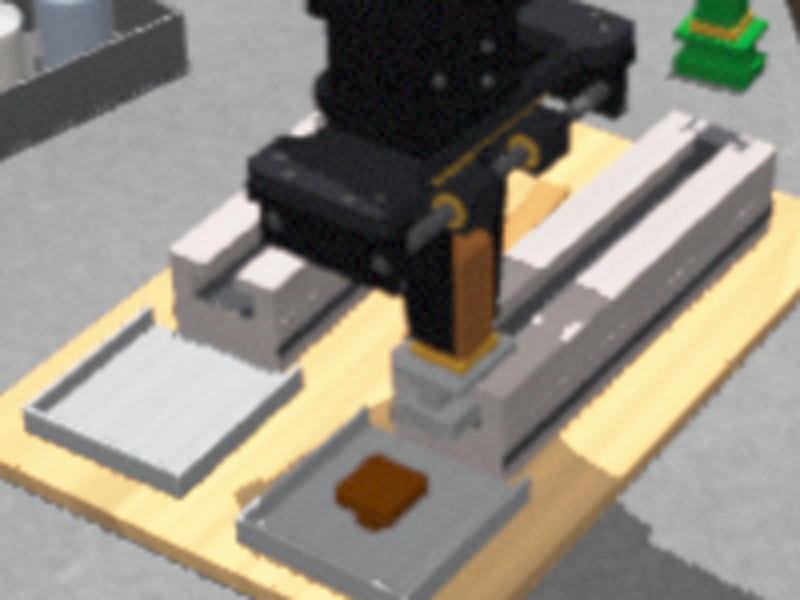

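The lump lies in the tray at about (380,490) in the crop. I'll draw the scraper back a little so it is stable, then release it and retreat.

```bash
python3 - <<'E'
from h import *; from station import *
p=np.array(current_position()); servo_line(p-.02*D,rate=.05,until_force=15)
grip(1.0); p=np.array(current_position()); servo_line(p+[0,0,.13],rate=.12)
move_j([-1.412,0.491,1.559,0,1.092,-0.106]); wait(.5)
print(current_clock(),np.round(current_ft_force(),1))
t=snapshot('top');s=snapshot('side');save(t,'top3');save(s,'side3');crop(s,'sc3',150,195,200,150,4);crop(t,'tc3',140,100,280,210,2.8)
E
```

```text
14.625 [ 0.7 -1.   0.1]
```

View pics/sc3.png

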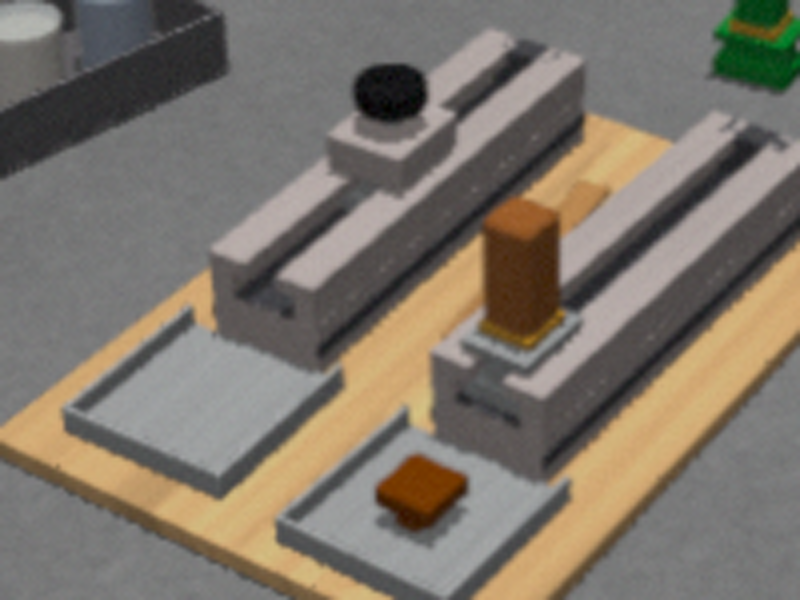

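View pics/tc3.png

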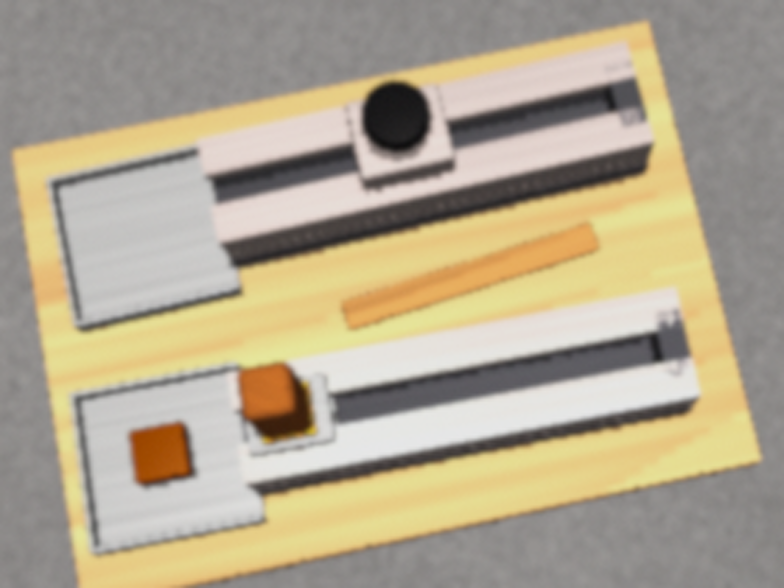

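```bash
python3 - <<'E'
from h import *; from station import *
t=load('top3'); L=np.array([-D[1],D[0],0])
p=atz(t,197.5,261.8,.033); print('lump',(p-END)@D,(p-END)@L)
t0=load('top0')['color'][110:170,200:380].astype(int); print('stop diff',np.abs(t0-t['color'][110:170,200:380]).mean())
t2=snapshot('top'); print('motion',np.abs(t2['color'][100:310,140:420].astype(int)-t['color'][100:310,140:420]).mean(), np.abs(t2['color'][245:280,180:215].astype(int)-t['color'][245:280,180:215]).max())
hand_in()
E
```

```text
lump 0.04718600069534786 0.001180350861469636
stop diff 0.653858024691358
motion 0.531298185941043 5
the job is handed in; nothing more can be done
```

The lump is out of the slot and lying in the catch tray, and the job is handed in. I gripped the scraper's handle with the jaws along the slot. I pushed it until its axis was 7 mm short of the open end, and the lump dropped into the tray. I then drew the scraper back 20 mm, let go and moved the arm back to its start pose.

All the last checks agreed, though `hand_in()` gives no verdict:

| Check | Result |
|---|---|
| Lump position | About 47 mm past the rail end and 1 mm off the slot's centre line, upside down on its ridge |
| Lump at rest | No movement seen between the last two pictures |
| Scraper | Standing upright in its slot, axis about 27 mm inside the end, from the arm's position when it let go |
| Clamp stop | In the same place in the pictures before and after |
| Robot clear | Tool force about 1 N with the arm back at the start pose |
| Time | About 14.7 s of the 38 s allowed |

The lump's height was not measured; its position assumes it rests on the tray floor, as the pictures show.

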